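# Park the grooved mill roll behind its catch in the roll rack

### The job

The grooved mill roll waits at the foot of its lane in the sloped roll rack: put it away by pushing it gently up the lane with the fingertips, all the way to the padded end stop, so that the catch in the lane floor springs up behind it and it cannot roll back, then take the hand away. Only push it: do not lift it out of the lane, and stay behind it so that it never runs away back down. Leave the plain, smooth roll at the foot of the other lane, for it goes on the mill next, and do not disturb the things beside the rack.

Things in the scene. Friction and masses are not known exactly. Their poses are not given: they have to be found in the camera images.
- grooved_roll: the roll to put away: polished, lightly oiled steel side roll (friction about 0.3) of a rolling mill, a cylinder of 52 mm diameter and 34 mm width (0.35 to 0.7 kg), with four half-round grooves of different widths round its face and a 17 mm bore. Origin at its centre, y along its axis (across the lane); x and z turn with it as it rolls. It starts at the foot of the left or the right lane, resting on the foot lip.
- plain_roll: the roll to leave: the same steel, size and bore, but with a smooth face without grooves; it starts at the foot of the other lane. Origin at its centre, y along its axis.
- gutter: sloped wooden board (193 x 144 mm) with two parallel lanes, fixed on the fixed rack, within 0.3 rad of straight ahead. Origin: midway between the lanes at lane floor level, 46 mm above the bench. x: up the slope (10 degrees above level), away from the robot; y: left across the lanes; z: normal to the floors. Lane centres y = +40 and -40 mm; lanes 38 mm wide, walls 12 mm high.
- foot_lip (a point): middle of the inner face of the foot lip, at floor level (gutter x = -73.5 mm). The lip crosses both lanes, 8 mm high; a roll resting on it has its centre at gutter x = -55, z = 26 mm. The board ends 16 mm before the lip's inner face.
- end_stop (a point): middle of the end stop's front at floor level (gutter x = +87 mm, the face of the felt pads). The fixed wooden stop crosses both lanes, 38 mm high; a roll touching its pad has its centre at gutter x = +61 mm.
- seat_left (a point): centre of a roll that is parked in the left lane, resting on the catch (gutter x = +55, y = +40, z = 26 mm), with 6 mm of play up to the end stop. Let go above this point, a roll rolls back onto the catch and stays; let go below it, it runs back to the foot or hangs on the half-raised catch and is not held.
- seat_right (a point): the same point of the right lane (gutter x = +55, y = -40, z = 26 mm)
- catch_left (a joint): catch of the left lane: a sprung brass pawl 15 mm wide in a slot in the lane floor, its nose 9 mm above the floor at gutter x = +34 mm. Rad: 0 = up (its rest), 0.43 = flush. It gives way to a roll pushed uphill (a few N), is fully up again once the roll's centre is past +55 mm, and then blocks it. Fingertips 12 mm or more above the floor clear walls, lip and nose.
- catch_right (a joint): the like catch of the right lane, rad: 0 = fully up, about 0.43 = pressed flush with the floor
- brush: bystander: wooden brush with brass bristles, 13 x 150 x 21 mm, lying on the bench to the left of the rack, roughly alongside it. Origin at the centre of its underside, y along it. Loose.
- wax: bystander: yellow lump of beeswax, 31 x 46 x 18 mm, on the bench to the right of the rack. Origin at the centre of its underside. Loose.
- bezel_punch: bystander: dark steel tube punch, 16 mm thick, 94 mm long, lying on the bench to the right of the rack, farther ahead. Origin at the centre of its underside, y along it. Loose.
Mind the look-alikes: they are no part of the job. Leave any blue or turquoise look-alike of the plain_roll alone.

How it is judged:
By the outcome, as a careful person would: the job done as asked, in the order asked, and still so for the second after the job is handed in, with the robot touching nothing.
It also fails if it takes over 37 s, if anything falls off the work surface, if the arm or the gripper's body presses on something with over 40 N, if the wrist force passes 120 N, or if a joint passes its speed limit or range.

### The arm

A 6-joint arm with a two-finger parallel gripper is mounted at the origin on the work surface; the furniture and walls round the work are solid. World frame = base frame: x ahead of the robot, y to its left, z up, the work surface at z = 0. Lengths are in m, angles in rad, forces in N, time in s.
With the tool pointing down it reaches from about 0.275 to 1 m from the base axis. Payload 8.4 kg.
Tool frame: the origin (TCP) lies at the very end of the fingers, on their centre line; the grasp point (between the pads) lies 19 mm behind it; z points along the fingers, y is the direction in which the jaws open and shut (so a half turn about z gives the same grasp; the last joint's range is limited). The gripper opens to 85 mm and grips with 20 to 120 N. Pads are 22 mm wide; open, the fingers measure 114 mm over their backs; the gripper's body (76 mm by 85 mm) begins 54 mm behind the grasp point. The pads swing forward as they close: fully open they stand 13 mm farther back than shut.
Start: joints at [1.27, 0.353, 1.633, -0, 1.155, -0.002], TCP at [0.184, 0.597, 0.231] pointing down, gripper open.
Joint ranges: [-2.63, 2.63], [-0.92, 2.1], [0.06, 2.66], [-1.3, 4.44], [0, 2.69], [-3.02, 3.02]. Speed limits (rad/s): [2.22, 2.22, 2.79, 3.14, 3.14, 3.14].

### API

Orientations are given as a unit quaternion [w, x, y, z].
In Python, from workcell import r, viewer, job gives the robot as it stands.
- The arm moves only by the tool jog_arm, never from a script. Its argument "rows" is a list of rows, each an object of numbers: "dx", "dy", "dz": the shift along the tool's x, y, z in mm; "wx", "wy", "wz": the turn, a rotation vector about the tool's x, y, z in rad; "fingers": the closure, from 0 (fully open) to 1 (shut). In form: [{"dx": .., "dy": .., "dz": .., "wx": .., "wy": .., "wz": .., "fingers": ..}, ...]. A call has 1 to 8 rows; each row shifts and turns the commanded pose from where the row before left it, along the tool's axes as they then stand; what a row does not reach is not made up. A row lasts 1/8 s, in which the tool goes at most 62.5 mm and 10.7 degrees, less where a joint would pass 70% of its speed; a pose out of reach is approached as far as the arm can. A call is refused whole if a number of a shift passes 62.5 or a number of a turn 0.188, either way. A call with a gripper value outside its range is refused whole. The fingers move at their own pace and stop on an object; "newtons" is the grip in N (left out, the last holds). Time passes only in rows, so rows that do not move let the fingers close. It gives the time, the measured TCP pose, the force and the opening at its end, in the units of the state.
- r.observe(): the state, without advancing time (a new reading comes with each control period).
- viewer.capture(name): name is "scene" or "top" or "wrist"; returns a dict with "img" (480x640x3 uint8, red, green, blue), "intrinsics" (3x3 intrinsics, pixels), "cam_to_world" (4x4, takes a point from camera to world coordinates). Camera axes: x right, y down, z forward; pixel columns grow to the right and rows downward; lengths in m; the calibration is good to about 2 mm. A picture is of the moment at which its call begins. There is no depth.
- job.hand_in(): hands the job in, once; it reports no verdict.
The state is a dict: "time_s": time; "joint_pos": joint angles; "dq": joint speeds; "effort": joint torques, N m; "tool_pos": TCP position; "tool_rot": TCP orientation; "ft_force": force on the tool from outside, world axes, zero at the start; "moment": the same for the moment, N m; "gripper_width": finger opening in m.
Only numpy, scipy, OpenCV 4.12 (cv2) and the standard library are available. Lean on these libraries where they do the work, as an engineer would, in place of code of your own. Each camera call takes 0.05 s, during which the arm holds its last target.

## Working session

There is one attempt and no reset: what is moved stays moved. The work goes in short steps, Python scripts to look and compute and a tool call to move; the robot and the scene stay as the last step left them, time stands still between calls to the robot, and variables do not carry over. Pictures are saved under pics/ and viewed, and the job is handed in when it is done.

Besides the shell and the picture viewer there is one more tool, called as name(argument=value, ...) on one line, values as JSON. jog_arm: Moves the arm, as the interface text tells. Its arguments: {"type":"object","properties":{"rows":{"type":"array","items":{"type":"object","properties":{"dx":{"type":"number"},"dy":{"type":"number"},"dz":{"type":"number"},"wx":{"type":"number"},"wy":{"type":"number"},"wz":{"type":"number"},"fingers":{"type":"number"}}}},"newtons":{"type":"number"}},"required":["rows"]}

```bash
mkdir -p pics; ls; python3 - <<'E'
from workcell import r, viewer, job
import cv2,numpy as np,pickle
print(r.observe())
d={}
for n in ["scene","top"]:
    c=viewer.capture(n); d[n]=c
    cv2.imwrite(f"pics/{n}0.png",c["img"][...,::-1]); print(n,c["intrinsics"],c["cam_to_world"])
pickle.dump(d,open("c0.pkl","wb"))
E
```

```text
pics
{'time_s': 0.0, 'joint_pos': array([ 1.26958996e+00,  3.53629149e-01,  1.63412933e+00, -2.88954810e-05,
        1.15521232e+00, -2.40953838e-03]), 'dq': array([-9.96320283e-04, -2.30312510e-03, -6.13925179e-04, -7.33001878e-04,
       -5.91838901e-04, -7.65215968e-05]), 'effort': array([-2.59026347e-04, -6.05253196e+01, -3.42063224e+01, -3.15538819e-05,
        9.44662490e-03, -1.34762396e-05]), 'tool_pos': array([0.18385463, 0.59684776, 0.23057561]), 'tool_rot': array([-9.11432278e-05,  1.48837461e-01,  9.88861434e-01, -6.83144883e-04]), 'ft_force': array([-0.11892831,  0.35804057, -0.11986718]), 'moment': array([ 0.00370479, -0.03836758,  0.01693868]), 'gripper_width': 0.08552919028745712}
scene [[457.72762047   0.         320.27540289]
 [  0.         457.72762047 242.84856608]
 [  0.           0.           1.        ]] [[ 0.49747537 -0.60071168  0.62583044  0.01930591]
 [-0.8672961  -0.35919713  0.34463734 -0.38116585]
 [ 0.01776883 -0.71422889 -0.69968662  0.65497519]
 [ 0.          0.          0.          1.        ]]
top [[531.23992388   0.         323.38792768]
 [  0.         531.23992388 236.2763292 ]
 [  0.           0.           1.        ]] [[-1.24770732e-02 -9.91454630e-01  1.29853918e-01  4.04591488e-01]
 [-9.99918425e-01  1.27262145e-02  1.08898470e-03 -9.12367025e-02]
 [-2.73222774e-03 -1.29829738e-01 -9.91532538e-01  1.21876327e+00]
 [ 0.00000000e+00  0.00000000e+00  0.00000000e+00  1.00000000e+00]]
```

View pics/scene0.png

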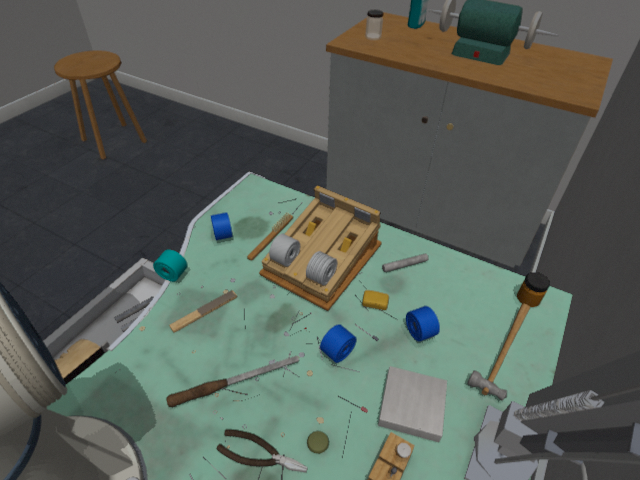

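View pics/top0.png

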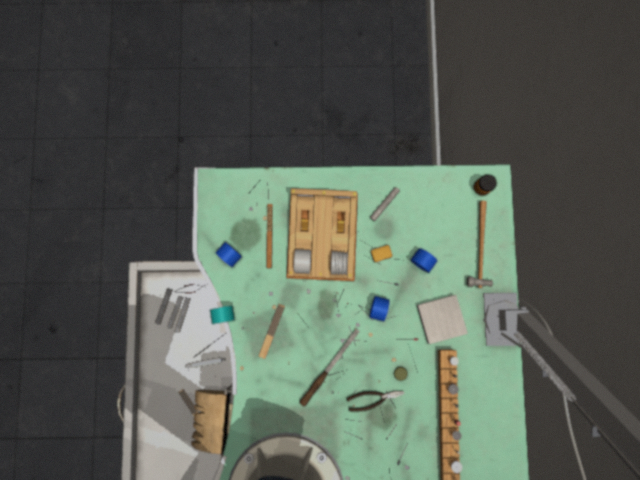

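```bash
python3 - <<'E'
import cv2,pickle
d=pickle.load(open("c0.pkl","rb"))
a=d["scene"]["img"][175:310,240:400,::-1]; b=d["top"]["img"][180:290,260:410,::-1]
cv2.imwrite("pics/cs.png",cv2.resize(a,None,fx=5,fy=5,interpolation=cv2.INTER_CUBIC)[:600,:800])
cv2.imwrite("pics/ct.png",cv2.resize(b,None,fx=5,fy=5,interpolation=cv2.INTER_CUBIC))
E
```

```text
(no output)
```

View pics/cs.png

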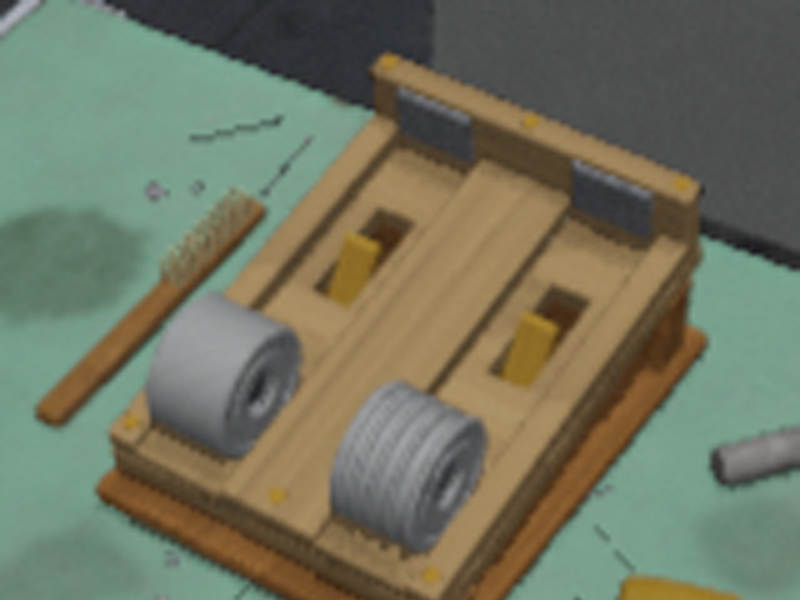

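View pics/ct.png

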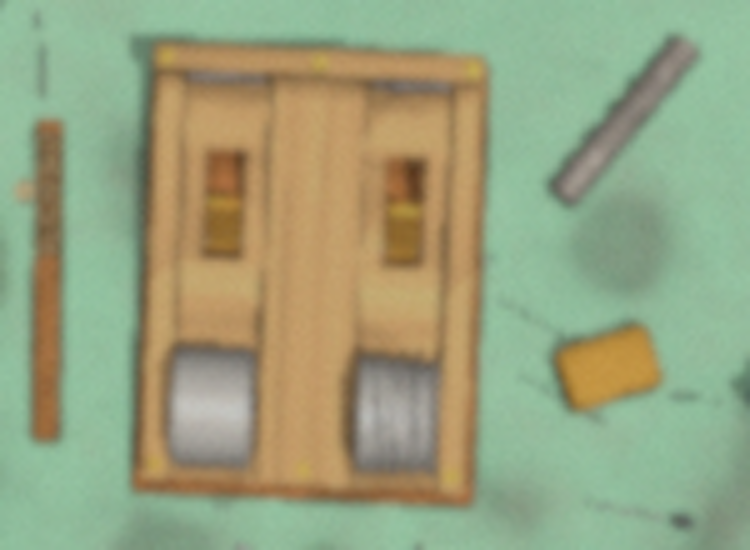

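Candidates: the left-lane roll at top (302,261) / scene (285,250) is smooth, so it is the plain_roll. The right-lane roll at top (339,262) / scene (322,268) has grooves, so it is the target. The blue and teal rolls are off the rack: top (229,254), (424,260), (380,308), (222,314). The close crop confirms that the right-lane roll is the grooved one.

```bash
cat > h.py <<'E'
import numpy as np
from scipy.spatial.transform import Rotation as R
def proj(c,P):
    T=np.linalg.inv(c["cam_to_world"]); p=P@T[:3,:3].T+T[:3,3]; q=p@c["intrinsics"].T; return q[:,:2]/q[:,2:]
def G(v,z=None):
    Rg=(R.from_euler('z',v[2])*R.from_euler('y',-np.deg2rad(10))).as_matrix()
    return Rg,np.array([v[0],v[1],v[3] if len(v)>3 else 0.046])
E
python3 - <<'E'
import pickle,numpy as np
from h import *
from scipy.optimize import least_squares
d=pickle.load(open("c0.pkl","rb"))
M=np.array([[-55,40,26],[-55,-40,26],[34,40,9],[34,-40,9]])/1e3
top=np.array([[212,407],[395,413],[224,200],[403,205]])/5.+[260,180]-0.4
sc=np.array([[225,377],[409,467],[362,240],[540,320]])/5.+[240,175]-0.4
def res(v):
    Rg,t=G(v);P=M@Rg.T+t
    return np.r_[(proj(d["top"],P)-top).ravel(),(proj(d["scene"],P)-sc).ravel()]
for v0 in ([.6,0,0],[.6,0,0,.046]):
    s=least_squares(res,v0);print(s.x,s.fun.reshape(-1,2).round(1).tolist())
    Rg,t=G(s.x)
    for n,p in dict(start=[-55,-40,26],seat=[55,-40,26],stop=[61,-40,26]).items(): print(n,(Rg@(np.array(p)/1e3)+t).round(4))
E
```

```text
[ 0.55838995 -0.08539617 -0.05211463] [[-0.1, 0.2], [-0.1, 0.4], [-0.6, 0.7], [-0.2, 1.1], [0.4, -0.6], [0.5, -0.6], [0.5, -0.2], [0.4, -0.3]]
start [ 0.4977 -0.1223  0.0621]
seat [ 0.6059 -0.1279  0.0812]
stop [ 0.6118 -0.1282  0.0822]
[ 0.55923455 -0.08497339 -0.05221096  0.04402849] [[-0.3, -0.1], [-0.3, 0.1], [-0.8, 0.5], [-0.4, 0.9], [0.5, -0.2], [0.5, -0.2], [0.5, 0.2], [0.3, 0.1]]
start [ 0.4985 -0.1219  0.0601]
seat [ 0.6067 -0.1275  0.0792]
stop [ 0.6126 -0.1278  0.0802]
```

jog_arm(rows=[{"wz": -0.123, "fingers": 1}, {"wz": -0.123, "fingers": 1}, {"dx": -10, "dy": -25}, {"dx": -17, "dy": -42}, {"dx": -17, "dy": -42}, {"dx": -17, "dy": -42}, {"dx": -17, "dy": -42}, {"dx": -17, "dy": -42}])

```text
invalid input
```

jog_arm(rows=[{"dx": 0, "dy": 0, "dz": 0, "wx": 0, "wy": 0, "wz": -0.123, "fingers": 1}, {"dx": 0, "dy": 0, "dz": 0, "wx": 0, "wy": 0, "wz": -0.123, "fingers": 1}, {"dx": -10, "dy": -25, "dz": 0, "wx": 0, "wy": 0, "wz": 0, "fingers": 1}, {"dx": -17, "dy": -42, "dz": 0, "wx": 0, "wy": 0, "wz": 0, "fingers": 1}, {"dx": -17, "dy": -42, "dz": 0, "wx": 0, "wy": 0, "wz": 0, "fingers": 1}, {"dx": -17, "dy": -42, "dz": 0, "wx": 0, "wy": 0, "wz": 0, "fingers": 1}], newtons=30)

```text
time_s: 0.85
tool_pos: [0.2371, 0.4418, 0.2309]
tool_rot: [-0.0, 0.026, 1.0, -0.0]
ft_force: [0.9, 0.2, 0.2]
gripper_width: 0.0
```

jog_arm(rows=[{"dx": -18, "dy": -42, "dz": 0, "wx": 0, "wy": 0, "wz": 0, "fingers": 1}, {"dx": -18, "dy": -42, "dz": 0, "wx": 0, "wy": 0, "wz": 0, "fingers": 1}, {"dx": -18, "dy": -42, "dz": 0, "wx": 0, "wy": 0, "wz": 0, "fingers": 1}, {"dx": -18, "dy": -42, "dz": 0, "wx": 0, "wy": 0, "wz": 0, "fingers": 1}, {"dx": -18, "dy": -42, "dz": 0, "wx": 0, "wy": 0, "wz": 0, "fingers": 1}, {"dx": -18, "dy": -42, "dz": 0, "wx": 0, "wy": 0, "wz": 0, "fingers": 1}, {"dx": -18, "dy": -42, "dz": 0, "wx": 0, "wy": 0, "wz": 0, "fingers": 1}, {"dx": -18, "dy": -42, "dz": 0, "wx": 0, "wy": 0, "wz": 0, "fingers": 1}])

```text
time_s: 1.85
tool_pos: [0.3632, 0.0987, 0.2313]
tool_rot: [0.0, 0.026, 1.0, 0.0]
ft_force: [0.8, 0.2, 0.6]
gripper_width: 0.0002
```

jog_arm(rows=[{"dx": -18, "dy": -42, "dz": 0, "wx": 0, "wy": 0, "wz": 0, "fingers": 1}, {"dx": -18, "dy": -42, "dz": 0, "wx": 0, "wy": 0, "wz": 0, "fingers": 1}, {"dx": -18, "dy": -42, "dz": 0, "wx": 0, "wy": 0, "wz": 0, "fingers": 1}, {"dx": -18, "dy": -42, "dz": 0, "wx": 0, "wy": 0, "wz": 0, "fingers": 1}, {"dx": -18, "dy": -42, "dz": 20, "wx": 0, "wy": 0, "wz": 0, "fingers": 1}, {"dx": 0, "dy": 0, "dz": 30, "wx": 0, "wy": 0, "wz": 0, "fingers": 1}, {"dx": 0, "dy": 0, "dz": 30, "wx": 0, "wy": 0, "wz": 0, "fingers": 1}, {"dx": 0, "dy": 0, "dz": 0, "wx": 0, "wy": 0, "wz": 0, "fingers": 1}])

```text
time_s: 2.85
tool_pos: [0.44, -0.1139, 0.1495]
tool_rot: [-0.002, 0.027, 1.0, 0.001]
ft_force: [0.2, 0.2, 0.1]
gripper_width: 0.0001
```

```bash
python3 - <<'E'
from workcell import r, viewer
import cv2,pickle
print(r.observe()["tool_pos"],r.observe()["ft_force"],r.observe()["time_s"])
for n in ["scene","wrist"]:
    c=viewer.capture(n)
    im=c["img"][...,::-1]
    if n=="scene": im=cv2.resize(im[150:330,220:440],None,fx=3.2,fy=3.2)
    cv2.imwrite(f"pics/{n}1.png",im)
E
```

```text
[ 0.43995311 -0.11393937  0.14950773] [0.1652171  0.19421863 0.11785642] 2.85
```

View pics/scene1.png

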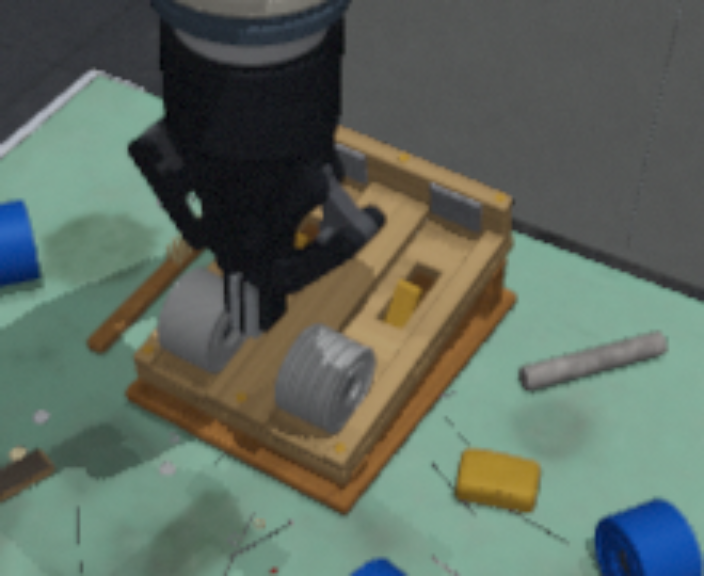

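View pics/wrist1.png

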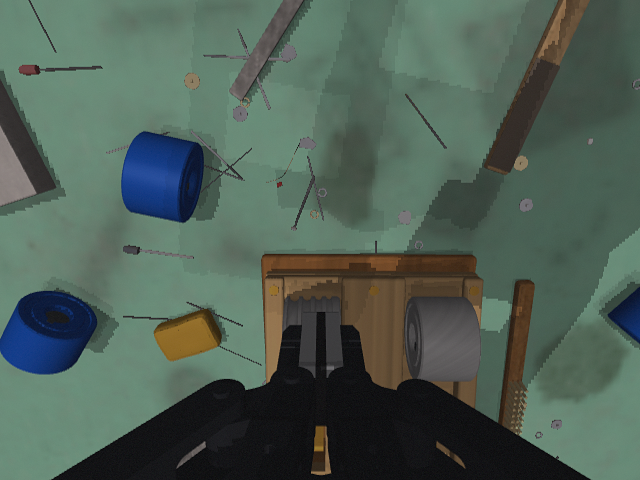

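Scene view: the closed fingertips hang over the foot, scene crop (255,320). The grooved roll is at (325,378) on the lip and still undisturbed, and the fingers are aligned with the lane. Next I descend behind it.

jog_arm(rows=[{"dx": 3, "dy": -5, "dz": 30, "wx": 0, "wy": 0, "wz": 0, "fingers": 1}, {"dx": 0, "dy": 0, "dz": 30, "wx": 0, "wy": 0, "wz": 0, "fingers": 1}, {"dx": 0, "dy": 0, "dz": 25, "wx": 0, "wy": 0, "wz": 0, "fingers": 1}, {"dx": 0, "dy": 0, "dz": 12, "wx": 0, "wy": 0, "wz": 0, "fingers": 1}, {"dx": 0, "dy": 0, "dz": 0, "wx": 0, "wy": 0, "wz": 0, "fingers": 1}])

```text
time_s: 3.58
tool_pos: [0.4389, -0.1191, 0.0546]
tool_rot: [0.0, 0.026, 1.0, -0.0]
ft_force: [-0.3, -0.1, 0.4]
gripper_width: 0.0002
```

```bash
cat > look.py <<'E'
from workcell import r, viewer
import cv2,sys
k=sys.argv[1]
o=r.observe();print(o["tool_pos"],o["ft_force"],o["time_s"])
for n in ["scene","wrist"]:
    c=viewer.capture(n)
    im=c["img"][...,::-1]
    if n=="scene": im=cv2.resize(im[150:330,220:440],None,fx=3.2,fy=3.2)
    cv2.imwrite(f"pics/{n}{k}.png",im)
E
python3 look.py 2
```

```text
[ 0.43887658 -0.11909609  0.05463652] [-0.26621934 -0.06684158  0.44211757] 3.575
```

View pics/scene2.png

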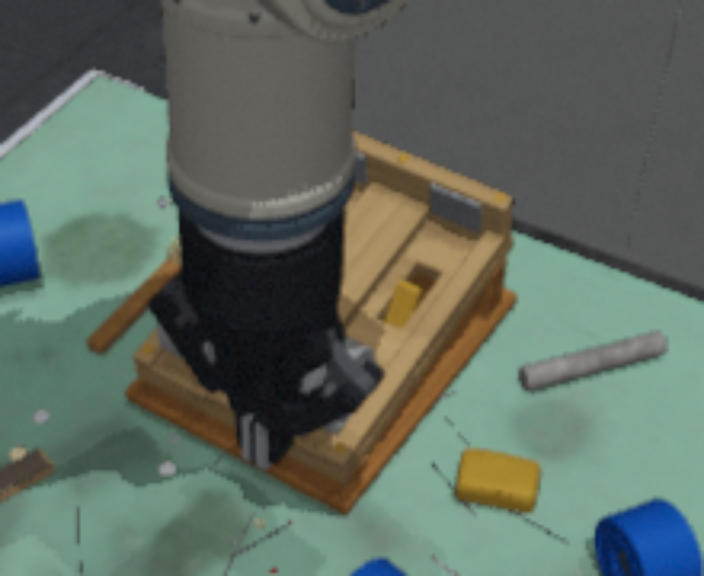

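View pics/wrist2.png

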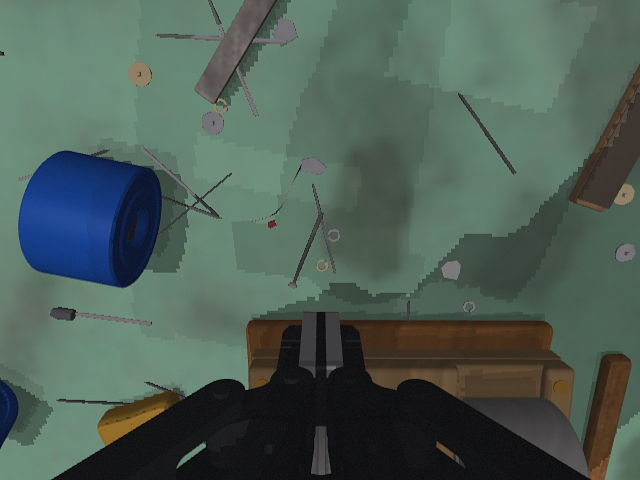

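jog_arm(rows=[{"dx": -4, "dy": 0, "dz": 1.5, "wx": 0, "wy": 0, "wz": 0, "fingers": 1}, {"dx": -5, "dy": 0, "dz": 1, "wx": 0, "wy": 0, "wz": 0, "fingers": 1}, {"dx": -4, "dy": 0, "dz": 0, "wx": 0, "wy": 0, "wz": 0, "fingers": 1}, {"dx": -3, "dy": 0, "dz": 0, "wx": 0, "wy": 0, "wz": 0, "fingers": 1}, {"dx": -2, "dy": 0, "dz": 0, "wx": 0, "wy": 0, "wz": 0, "fingers": 1}, {"dx": -2, "dy": 0, "dz": 0, "wx": 0, "wy": 0, "wz": 0, "fingers": 1}])

```text
time_s: 4.42
tool_pos: [0.4585, -0.1202, 0.0517]
tool_rot: [-0.0, 0.026, 1.0, 0.0]
ft_force: [-0.9, -0.3, -0.7]
gripper_width: 0.0004
```

jog_arm(rows=[{"dx": -2, "dy": 0, "dz": -0.3, "wx": 0, "wy": 0, "wz": 0, "fingers": 1}, {"dx": -2, "dy": 0, "dz": -0.3, "wx": 0, "wy": 0, "wz": 0, "fingers": 1}, {"dx": -2, "dy": 0, "dz": -0.3, "wx": 0, "wy": 0, "wz": 0, "fingers": 1}, {"dx": -2, "dy": 0, "dz": -0.4, "wx": 0, "wy": 0, "wz": 0, "fingers": 1}])

```text
time_s: 4.92
tool_pos: [0.4663, -0.1206, 0.0531]
tool_rot: [-0.0, 0.026, 1.0, 0.0]
ft_force: [-2.1, 0.4, 0.5]
gripper_width: 0.0002
```

jog_arm(rows=[{"dx": -3, "dy": 0, "dz": -0.5, "wx": 0, "wy": 0, "wz": 0, "fingers": 1}, {"dx": -3, "dy": 0, "dz": -0.5, "wx": 0, "wy": 0, "wz": 0, "fingers": 1}, {"dx": -3, "dy": 0, "dz": -0.5, "wx": 0, "wy": 0, "wz": 0, "fingers": 1}, {"dx": -3, "dy": 0, "dz": -0.5, "wx": 0, "wy": 0, "wz": 0, "fingers": 1}])

```text
time_s: 5.42
tool_pos: [0.4787, -0.1213, 0.0551]
tool_rot: [0.0, 0.026, 1.0, -0.0]
ft_force: [-3.8, 0.7, 1.0]
gripper_width: 0.0003
```

```bash
python3 look.py 3
```

```text
[ 0.47869428 -0.12125394  0.05512785] [-3.78576778  0.74459106  1.04753902] 5.425
```

View pics/scene3.png

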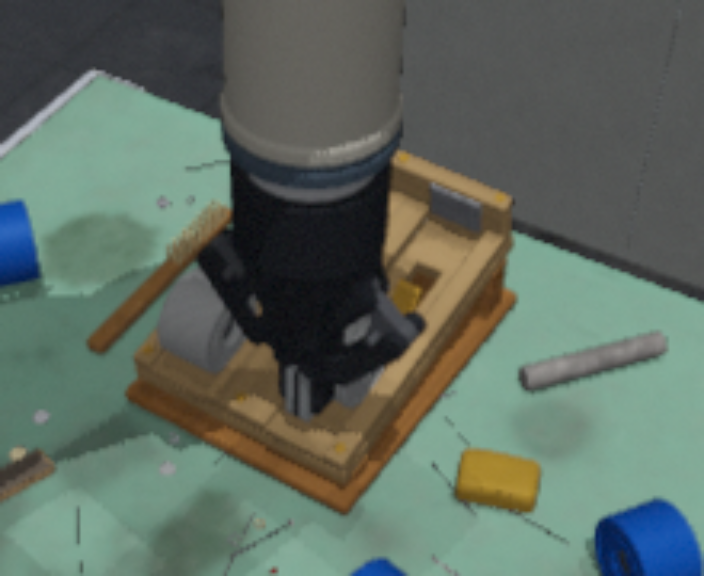

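jog_arm(rows=[{"dx": -4, "dy": 0, "dz": -0.7, "wx": 0, "wy": 0, "wz": 0, "fingers": 1}, {"dx": -4, "dy": 0, "dz": -0.7, "wx": 0, "wy": 0, "wz": 0, "fingers": 1}, {"dx": -4, "dy": 0, "dz": -0.7, "wx": 0, "wy": 0, "wz": 0, "fingers": 1}, {"dx": -4, "dy": 0, "dz": -0.7, "wx": 0, "wy": 0, "wz": 0, "fingers": 1}, {"dx": -4, "dy": 0, "dz": -0.7, "wx": 0, "wy": 0, "wz": 0, "fingers": 1}, {"dx": -4, "dy": 0, "dz": -0.7, "wx": 0, "wy": 0, "wz": 0, "fingers": 1}])

```text
time_s: 6.28
tool_pos: [0.5027, -0.1225, 0.0593]
tool_rot: [-0.0, 0.026, 1.0, -0.0]
ft_force: [-3.2, -0.1, 1.4]
gripper_width: 0.0
```

jog_arm(rows=[{"dx": -4, "dy": 0, "dz": -0.7, "wx": 0, "wy": 0, "wz": 0, "fingers": 1}, {"dx": -4, "dy": 0, "dz": -0.7, "wx": 0, "wy": 0, "wz": 0, "fingers": 1}, {"dx": -4, "dy": 0, "dz": -0.7, "wx": 0, "wy": 0, "wz": 0, "fingers": 1}, {"dx": -4, "dy": 0, "dz": -0.7, "wx": 0, "wy": 0, "wz": 0, "fingers": 1}, {"dx": -4, "dy": 0, "dz": -0.7, "wx": 0, "wy": 0, "wz": 0, "fingers": 1}, {"dx": -4, "dy": 0, "dz": -0.7, "wx": 0, "wy": 0, "wz": 0, "fingers": 1}])

```text
time_s: 7.02
tool_pos: [0.5267, -0.1238, 0.0635]
tool_rot: [-0.0, 0.026, 1.0, 0.0]
ft_force: [-3.0, 0.2, 2.2]
gripper_width: 0.0002
```

```bash
python3 look.py 4
```

```text
[ 0.52667457 -0.12377173  0.06352368] [-3.03932658  0.20737644  2.182121  ] 7.025
```

View pics/scene4.png

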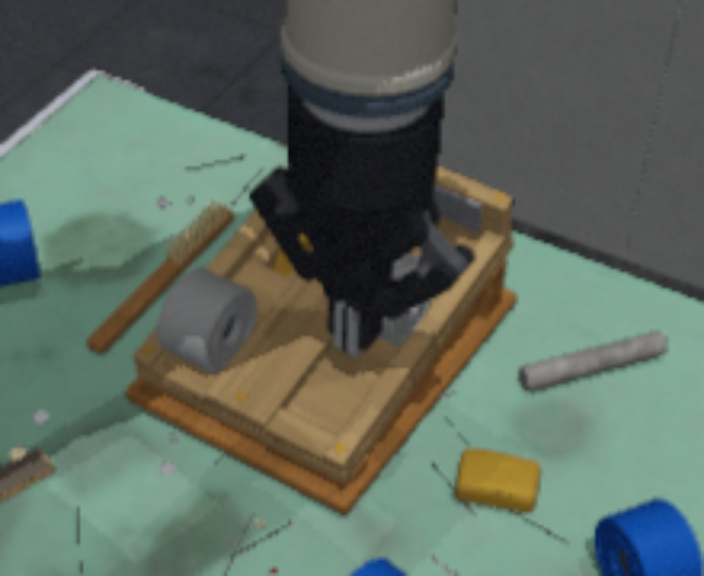

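The roll is just ahead of the fingertips at crop (400,320), and the plain roll is unmoved at (208,320). I keep pushing.

jog_arm(rows=[{"dx": -4, "dy": 0, "dz": -0.7, "wx": 0, "wy": 0, "wz": 0, "fingers": 1}, {"dx": -4, "dy": 0, "dz": -0.7, "wx": 0, "wy": 0, "wz": 0, "fingers": 1}, {"dx": -4, "dy": 0, "dz": -0.7, "wx": 0, "wy": 0, "wz": 0, "fingers": 1}, {"dx": -4, "dy": 0, "dz": -0.7, "wx": 0, "wy": 0, "wz": 0, "fingers": 1}, {"dx": -3, "dy": 0, "dz": -0.5, "wx": 0, "wy": 0, "wz": 0, "fingers": 1}, {"dx": -3, "dy": 0, "dz": -0.5, "wx": 0, "wy": 0, "wz": 0, "fingers": 1}])

```text
time_s: 7.88
tool_pos: [0.5483, -0.1249, 0.0672]
tool_rot: [-0.0, 0.026, 1.0, 0.0]
ft_force: [-4.2, 0.5, 2.0]
gripper_width: 0.0002
```

jog_arm(rows=[{"dx": -3, "dy": 0, "dz": -0.5, "wx": 0, "wy": 0, "wz": 0, "fingers": 1}, {"dx": -3, "dy": 0, "dz": -0.5, "wx": 0, "wy": 0, "wz": 0, "fingers": 1}, {"dx": -3, "dy": 0, "dz": -0.5, "wx": 0, "wy": 0, "wz": 0, "fingers": 1}, {"dx": -3, "dy": 0, "dz": -0.5, "wx": 0, "wy": 0, "wz": 0, "fingers": 1}, {"dx": -2, "dy": 0, "dz": -0.4, "wx": 0, "wy": 0, "wz": 0, "fingers": 1}])

```text
time_s: 8.5
tool_pos: [0.563, -0.1257, 0.0698]
tool_rot: [0.0, 0.026, 1.0, -0.0]
ft_force: [-1.4, -0.1, 0.7]
gripper_width: -0.0001
```

```bash
python3 look.py 5
```

```text
[ 0.56301022 -0.12574423  0.06981643] [-1.37434357 -0.10562419  0.74820277] 8.5
```

View pics/scene5.png

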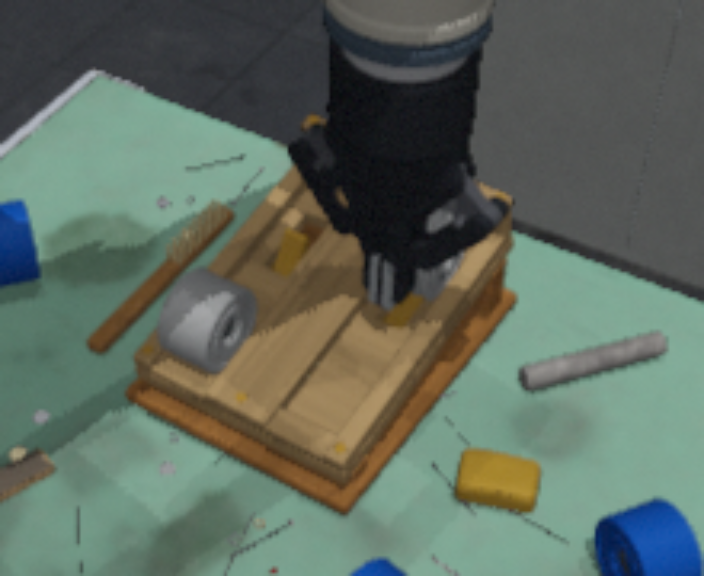

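jog_arm(rows=[{"dx": -2, "dy": 0, "dz": -0.4, "wx": 0, "wy": 0, "wz": 0, "fingers": 1}, {"dx": -2, "dy": 0, "dz": -0.4, "wx": 0, "wy": 0, "wz": 0, "fingers": 1}, {"dx": -2, "dy": 0, "dz": -0.4, "wx": 0, "wy": 0, "wz": 0, "fingers": 1}, {"dx": -2, "dy": 0, "dz": -0.4, "wx": 0, "wy": 0, "wz": 0, "fingers": 1}])

```text
time_s: 9.1
tool_pos: [0.5699, -0.126, 0.0712]
tool_rot: [-0.001, 0.026, 1.0, 0.0]
ft_force: [-3.2, 0.6, 1.7]
gripper_width: -0.0002
```

jog_arm(rows=[{"dx": -1, "dy": 0, "dz": -0.2, "wx": 0, "wy": 0, "wz": 0, "fingers": 1}, {"dx": -1, "dy": 0, "dz": -0.2, "wx": 0, "wy": 0, "wz": 0, "fingers": 1}])

```text
time_s: 9.35
tool_pos: [0.5721, -0.1261, 0.0716]
tool_rot: [-0.0, 0.026, 1.0, 0.0]
ft_force: [-2.5, -0.3, 2.0]
gripper_width: -0.0003
```

jog_arm(rows=[{"dx": -1, "dy": 0, "dz": -0.2, "wx": 0, "wy": 0, "wz": 0, "fingers": 1}, {"dx": -1, "dy": 0, "dz": -0.2, "wx": 0, "wy": 0, "wz": 0, "fingers": 1}])

```text
time_s: 9.6
tool_pos: [0.5742, -0.1263, 0.0721]
tool_rot: [-0.0, 0.026, 1.0, 0.0]
ft_force: [-5.9, -0.7, 1.7]
gripper_width: -0.0
```

jog_arm(rows=[{"dx": -1, "dy": 0, "dz": -0.2, "wx": 0, "wy": 0, "wz": 0, "fingers": 1}])

```text
time_s: 9.72
tool_pos: [0.5742, -0.1262, 0.072]
tool_rot: [-0.001, 0.026, 1.0, 0.0]
ft_force: [-7.0, -0.1, 2.4]
gripper_width: 0.0001
```

jog_arm(rows=[{"dx": -1, "dy": 0, "dz": -0.2, "wx": 0, "wy": 0, "wz": 0, "fingers": 1}])

```text
time_s: 9.85
tool_pos: [0.5743, -0.1262, 0.072]
tool_rot: [-0.002, 0.026, 1.0, 0.0]
ft_force: [-9.8, -0.1, 4.7]
gripper_width: 0.0001
```

```bash
python3 look.py 6
```

```text
[ 0.57430246 -0.12620757  0.07204061] [-9.80820305 -0.13360579  4.67663409] 9.85
```

View pics/scene6.png

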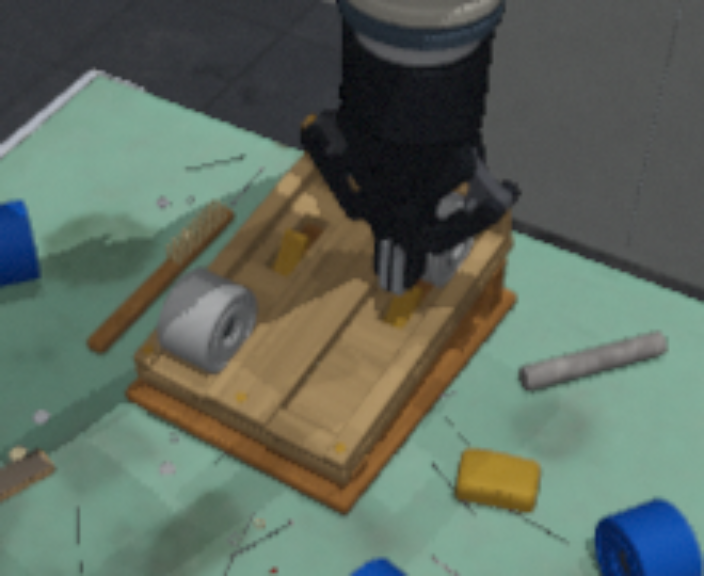

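View pics/wrist6.png

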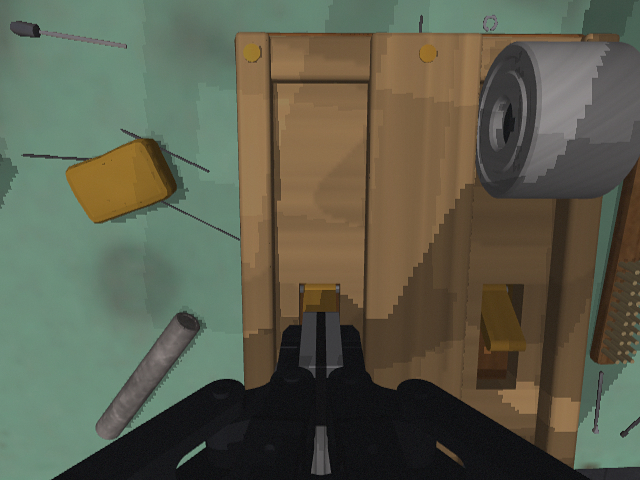

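The arm has stalled at x≈0.574 (expected 0.575) with the force rising to 10 N, so the roll is on the pad. I back off slowly and stay close behind it.

jog_arm(rows=[{"dx": 3, "dy": 0, "dz": 0.4, "wx": 0, "wy": 0, "wz": 0, "fingers": 1}, {"dx": 2, "dy": 0, "dz": 0.3, "wx": 0, "wy": 0, "wz": 0, "fingers": 1}, {"dx": 2, "dy": 0, "dz": 0.3, "wx": 0, "wy": 0, "wz": 0, "fingers": 1}, {"dx": 2, "dy": 0, "dz": 0.3, "wx": 0, "wy": 0, "wz": 0, "fingers": 1}, {"dx": 2, "dy": 0, "dz": 0.3, "wx": 0, "wy": 0, "wz": 0, "fingers": 1}, {"dx": 2, "dy": 0, "dz": 0.3, "wx": 0, "wy": 0, "wz": 0, "fingers": 1}, {"dx": 0, "dy": 0, "dz": 0, "wx": 0, "wy": 0, "wz": 0, "fingers": 1}, {"dx": 0, "dy": 0, "dz": 0, "wx": 0, "wy": 0, "wz": 0, "fingers": 1}])

```text
time_s: 10.95
tool_pos: [0.5635, -0.1257, 0.0706]
tool_rot: [0.0, 0.026, 1.0, -0.0]
ft_force: [-0.3, -0.0, -0.1]
gripper_width: -0.0002
```

jog_arm(rows=[{"dx": 3, "dy": 0, "dz": 0, "wx": 0, "wy": 0, "wz": 0, "fingers": 1}, {"dx": 3, "dy": 0, "dz": 0, "wx": 0, "wy": 0, "wz": 0, "fingers": 1}, {"dx": 3, "dy": 0, "dz": 0, "wx": 0, "wy": 0, "wz": 0, "fingers": 1}, {"dx": 3, "dy": 0, "dz": 0, "wx": 0, "wy": 0, "wz": 0, "fingers": 1}, {"dx": 3, "dy": 0, "dz": 0, "wx": 0, "wy": 0, "wz": 0, "fingers": 1}, {"dx": 0, "dy": 0, "dz": 0, "wx": 0, "wy": 0, "wz": 0, "fingers": 1}])

```text
time_s: 11.7
tool_pos: [0.5481, -0.1249, 0.0706]
tool_rot: [-0.0, 0.026, 1.0, 0.0]
ft_force: [0.2, -0.5, 0.5]
gripper_width: 0.0002
```

```bash
python3 look.py 7
```

```text
[ 0.54810684 -0.12492187  0.07058876] [ 0.17522366 -0.49858939  0.46395512] 11.7
```

View pics/scene7.png

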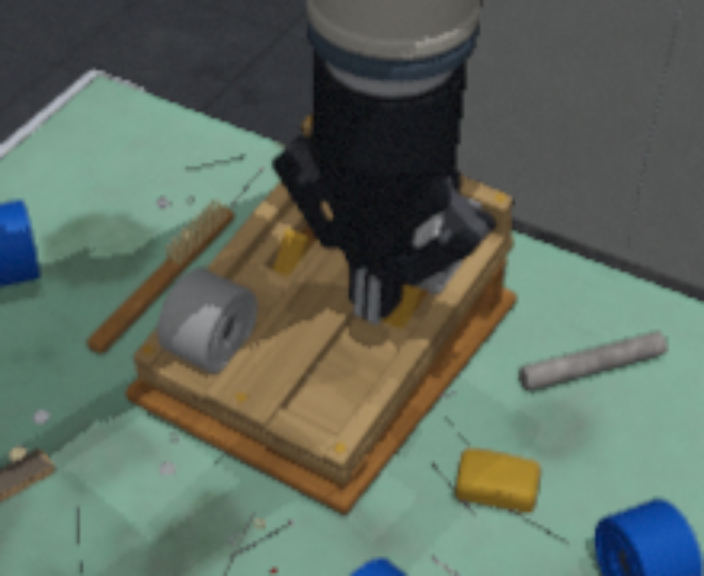

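jog_arm(rows=[{"dx": 10, "dy": 0, "dz": 0, "wx": 0, "wy": 0, "wz": 0, "fingers": 1}, {"dx": 15, "dy": 0, "dz": 0, "wx": 0, "wy": 0, "wz": 0, "fingers": 1}, {"dx": 15, "dy": 0, "dz": 0, "wx": 0, "wy": 0, "wz": 0, "fingers": 1}, {"dx": 15, "dy": 0, "dz": -10, "wx": 0, "wy": 0, "wz": 0, "fingers": 1}, {"dx": 25, "dy": 0, "dz": -25, "wx": 0, "wy": 0, "wz": 0, "fingers": 1}, {"dx": 30, "dy": 0, "dz": -30, "wx": 0, "wy": 0, "wz": 0, "fingers": 1}, {"dx": 30, "dy": 0, "dz": -35, "wx": 0, "wy": 0, "wz": 0, "fingers": 1}, {"dx": 10, "dy": 0, "dz": -20, "wx": 0, "wy": 0, "wz": 0, "fingers": 1}])

```text
time_s: 12.8
tool_pos: [0.3966, -0.1169, 0.1924]
tool_rot: [0.001, 0.027, 1.0, -0.0]
ft_force: [1.5, -0.2, -0.0]
gripper_width: 0.0
```

jog_arm(rows=[{"dx": 0, "dy": 20, "dz": -20, "wx": 0, "wy": 0, "wz": 0, "fingers": 1}, {"dx": 0, "dy": 40, "dz": 0, "wx": 0, "wy": 0, "wz": 0, "fingers": 1}, {"dx": 0, "dy": 40, "dz": 0, "wx": 0, "wy": 0, "wz": 0, "fingers": 1}, {"dx": 0, "dy": 40, "dz": 0, "wx": 0, "wy": 0, "wz": 0, "fingers": 1}, {"dx": 0, "dy": 40, "dz": 0, "wx": 0, "wy": 0, "wz": 0, "fingers": 1}, {"dx": 0, "dy": 40, "dz": 0, "wx": 0, "wy": 0, "wz": 0, "fingers": 1}, {"dx": 0, "dy": 20, "dz": 0, "wx": 0, "wy": 0, "wz": 0, "fingers": 1}, {"dx": 0, "dy": 0, "dz": 0, "wx": 0, "wy": 0, "wz": 0, "fingers": 1}])

```text
time_s: 13.8
tool_pos: [0.4107, 0.1233, 0.211]
tool_rot: [0.0, 0.025, 1.0, 0.0]
ft_force: [1.3, -0.0, -0.1]
gripper_width: 0.0001
```

```bash
python3 look.py 8; python3 - <<'E'
from workcell import viewer
import cv2,numpy as np
from h import *
c=viewer.capture("top"); im=c["img"][...,::-1].copy()
Rg,t=G([0.55839,-.0854,-.0521])
M=np.array([[55,-40,26],[-55,40,26]])/1e3
print(proj(c,M@Rg.T+t))
cv2.imwrite("pics/top8.png",cv2.resize(im[180:290,260:410],None,fx=5,fy=5,interpolation=cv2.INTER_CUBIC))
E
```

```text
[0.41070626 0.12334411 0.21100975] [ 1.29896468 -0.04695874 -0.05794575] 13.8
[[340.55231615 212.17911606]
 [301.90759904 261.17356547]]
```

View pics/scene8.png

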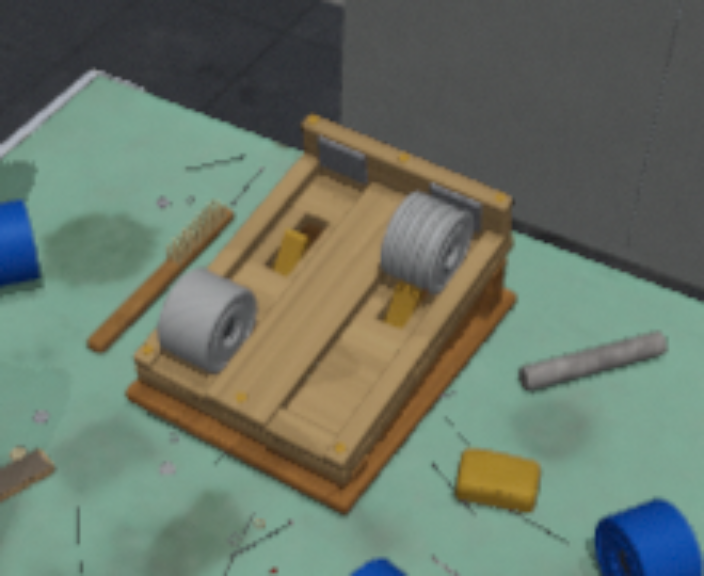

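View pics/top8.png

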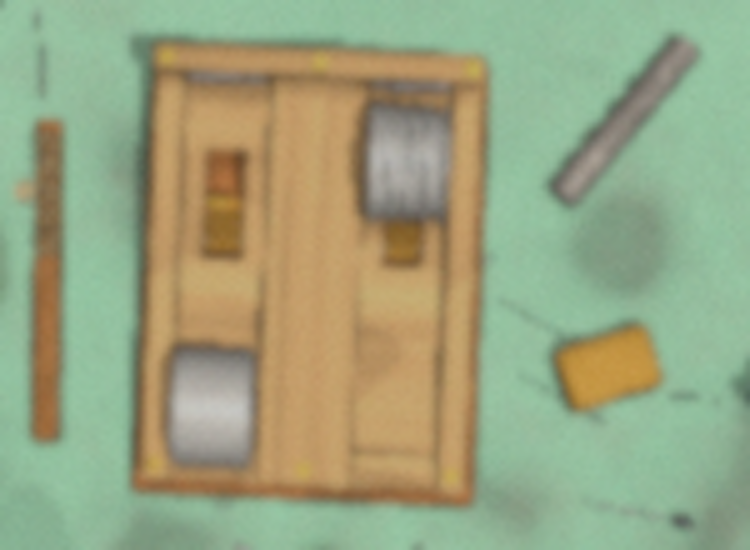

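The grooved roll is at top pixel (341,212); its seat projects to (340.6,212.2). The plain roll and the things beside the rack have not moved.

```bash
python3 -c "
from workcell import job
print(job.hand_in())"
```

```text
the job is handed in; nothing more can be done
None
```

The grooved roll is parked in the right lane, resting on its raised catch, and I handed the job in at about 14 s of the 37 s allowed.

- **Push:** I pushed it up the lane with closed fingertips until it met the padded end stop. The arm stalled within about 1 mm of the expected point, with the force rising to about 10 N. I then backed off slowly along the slope, with the contact force back to about zero, and took the hand away.
- **Last checks:** From above, the roll's centre is at pixel (341,212), and its seat projects to (340.6,212.2). It stayed there about 2 s after release. The plain roll is still at the foot of the left lane, and the brush, wax and punch look unmoved.
- **Limits of the checks:** No check failed or disagreed. I judged the catch to be up from the pictures and the roll's position, as the roll partly hides it. One early jog call was refused for its format and moved nothing.

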